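# Clamp a sample-tube rack in its cradle and lock the adjuster

### The arm

A 7-joint arm with a two-finger parallel gripper is mounted at the origin on the work surface. World frame = base frame: x ahead of the robot, y to its left, z up, the work surface at z = 0. Lengths are in m, angles in degrees, forces in N, time in s.
With the tool pointing down it reaches from about 0.4 to 0.85 m from the base axis. Payload 4.4 kg.
Tool frame: the origin (TCP) lies at the very end of the fingers, on their centre line; the grasp point (between the pads) lies robot.tcp_to_grasp behind it (robot.tcp_to_grasp is the distance from the TCP to the grasp point, in m); z points along the fingers, y is the line along which they close (so a half turn about z gives the same grasp; the last joint's range is limited). The gripper opens to 94 mm and grips with 3 to 60 N. Pads are 16 mm wide; open, the fingers measure 119 mm over their backs; the gripper's body (75 mm by 177 mm) begins 78 mm behind the grasp point.
Start: joints at [-3.77, 36.005, 2.206, 86.941, -1.547, 57.084, -1.146], TCP at [0.65, 0, 0.205] pointing down, gripper open.
Joint ranges: [-175.42, 175.42], [-21.48, 121.26], [-71.46, 75.88], [10.55, 141.38], [-63.04, 243.04], [13.31, 113.54], [-168.57, 168.57]. Speed limits (degrees/s): [147.25, 147.25, 180, 180, 180, 180, 180].

### API

Orientations are given as [roll, pitch, yaw] about the fixed x, y, z axes, in that order (R = Rz(yaw) Ry(pitch) Rx(roll)).
In Python, from station import robot gives the robot as it stands.
- The arm moves only by the tool servo_tool, never from a script. Its argument "commands" is a list that holds one entry, the list of rows, each a list of 5 numbers: the shift along the tool's x, y, z in mm, then the turn about the tool's z in degrees, then the opening, from 0 (shut) to 1 (fully open). In form: [[[dx, dy, dz, roll, grip], ...]]. A call has 1 to 12 rows; each row is the pose to reach, as a shift and turn from the pose commanded when the call began, along the tool's axes at that moment; what a row does not reach only later rows make up. A row lasts 1/12 s, in which the tool goes at most 41.7 mm and 7.16 degrees, less where a joint would pass 70% of its speed; a pose out of reach is approached as far as the arm can. A call with a gripper value outside its range is refused whole. The fingers move at their own pace and stop on an object; "newtons" is the grip in N (left out, the last holds). Time passes only in rows, so rows that repeat a pose let the fingers close. It gives the time, the measured TCP pose, the force, the opening and the grip force at its end, in the units of the state.
- robot.get_obs(): the state, without advancing time (a new reading comes with each control period).
- robot.grab_frame(name): name is "scene" or "side" or "wrist"; returns a dict with "color" (400x640x3 uint8, blue, green, red), "K" (3x3 intrinsics, pixels), "R" (3x3) and "t" (3): a world point X has camera coordinates R X + t. Camera axes: x right, y down, z forward; pixel columns grow to the right and rows downward; lengths in m; the calibration is good to about 2 mm. A picture is of the moment at which its call begins. There is no depth.
- robot.job_done(): hands the job in; it is judged then, once.
Trained networks look in the newest picture that a camera, given by its name, has taken for a name from the list of things; names that differ only in an ending like _2 or _b are one class to them, and where a whole thing is asked for, a point or a joint stands for the part that bears it (a point fixed in the world has none). Each returns a list of dicts, best first, with "p" (0 to 1); they miss things now and then, are a little off and sometimes report something else, mostly with a low value. They report only what shows in the picture. A call takes as long as a camera call.
- robot.look_for(camera, target): "centre" ([x, y, z] in m, in world coordinates, good to about 4 mm: the middle of the surface that is visible of it).
- robot.pinpoint(camera, target): "centre" ([x, y, z] in m, in world coordinates, good to about 4 mm: a listed point, or the origin of a listed thing).
The state is a dict: "t": time; "qpos": joint angles; "qvel": joint speeds; "effort": joint torques, N m; "position": TCP position; "eef_rot": TCP orientation; "contact_force": force on the tool from outside, world axes, zero at the start; "wrist_torque": the same for the moment, N m; "grip_width": finger opening in m; "grasp_force": force on a finger pad.
Only numpy, scipy, OpenCV 4.12 (cv2) and the standard library are available. Lean on these libraries where they do the work, as an engineer would, in place of code of your own. Each camera call takes 0.05 s, during which the arm holds its last target. There are 200 camera calls.

### The job

A loaded tube rack stands loose in the clamping cradle. Turn the orange lock ring anticlockwise to free the aluminium hand wheel, crank the wheel clockwise until the sprung jaw has pushed the rack against the stop and holds it snugly (about 11 N, never over 20 N), then turn the lock ring clockwise again until it is tight and let go. Move the rack only with the jaw, and leave the spare rack, the spray bottle and the pot alone.

Things in the scene. Friction and masses are not known exactly. Their poses are not given: they have to be found in the camera images.
- cradle: Fixed clamping cradle: base plate 170 (x) by 380 mm (y), 12 thick; origin at the centre of its underside, z up. The white drive housing (100 x 100, top 47 above the table) is centred at y = -100 mm; the aluminium stop's inner face is at y = +170. Two rubber buffers on the stop stand proud by 4 to 10 mm towards -y, not known beforehand: where the rack comes to rest must be felt.
- wheel_axis (a point): Point on the common vertical axis of lock ring and hand wheel, at the top face of the wheel, 85 mm above the table (cradle x = 0, y = -100 mm).
- lock_ring (a joint): Orange lock ring, 92 mm across, on the housing under the wheel, rad: 0 fully tight at its end stop, grows anticlockwise from above to 1.1, the loose end stop. Above 0.4 the wheel is free; below, a brake clamps it more and more. 0.6 or more is properly loosened, under 0.15 is tight. Turning takes about 4.5 N at the post, up to 7.5 N near tight. It stays where it is left.
- ring_post (a point): Top centre of the upright orange post on the lock ring's lever: 14 mm diameter, 78 mm from the axis, free from 57 to 92 mm above the table. With the ring fully tight it stands 0.5 rad clockwise (from above, about the axis) of the cradle's -y direction. Grip its upper 25 mm from above, or push it.
- adjuster (a joint): Angle of the aluminium hand wheel, rad; grows clockwise seen from above (0 to 3.6) and moves the jaw 12 mm per rad towards the rack (+y of the cradle). Expect 1.2 to 2.6 rad of turning. The unlocked wheel stays where it is left, also under the jaw's load. While the ring is tight it is clamped.
- crank_post (a point): Top centre of the upright black crank post on the hand wheel (98 mm across, top 85 mm above the table): 14 mm diameter, 38 mm from the axis, from 85 to 127 mm above the table. It is a sleeve that spins freely on its pin. Turning the free wheel takes a steady 0.22 N m (6 N sideways at the post, 4 to 5.5 N felt when paused); each newton of jaw force adds 0.012 N m (0.32 N at the post).
- jaw: Sliding jaw. Origin at the centre of its black rubber face (95 mm wide, 42 high) when unloaded, facing the rack; y as the cradle's. The face is sprung, 4 N per mm, up to 6.5 mm; the origin moves with the jaw behind the springs. Sliding the loose rack takes up to 4 N; once on the buffers the force climbs 4 N per mm (48 N per rad of wheel). A snug hold is 6 to 16 N.
- rack: Light blue tube rack full of red-capped tubes (the tubes are part of it), 120 mm (x) by 85 mm (y), 95 mm tall over the caps, about 0.3 kg, standing loose on the cradle's plate between jaw and stop; origin at the centre of its underside, axes along its sides.
- spare_rack: Another such rack, partly filled, on the table near the cradle; same size; origin at the centre of its underside. Leave alone.
- spray: Green spray bottle, 66 mm diameter, 151 mm tall; origin at the centre of its underside. Leave alone.
- pot: White pot with yellow cap, 54 mm diameter, 65 mm tall; origin at the centre of its underside. Leave alone.

How it is judged (in metres and radians):
On the way, in this order (a step that is already met when the one before it is completed fails the run):
1. the lock ring is loosened (0.6 rad or more) (value of joint lock_ring above 0.6 rad), for 0.1 s.
2. with the ring loose, the wheel has brought the jaw to a snug hold on the rack against the stop (6 to 16 N) (value of joint lock_ring above 0.4 rad and contact force between rack and jaw between 6 and 16 N), for 0.3 s.
3. the lock ring is tight again (0.15 rad or less) (value of joint lock_ring below 0.15 rad), for 0.2 s.
At the end, for the whole second after the job is handed in: The lock ring is tight (0.15 rad or less from its end stop), the rack stands upright and still on the cradle, held between jaw and stop with 6 to 16 N (value of joint lock_ring below 0.15 rad and contact force between rack and jaw between 6 and 16 N and angle between rack's own z axis and vertical below 0.05 rad and linear speed of rack below 0.01 m/s); the robot touches nothing.
It fails at once if the jaw squeezes the rack with more than 20 N (contact force between rack and jaw above 20 N).
It fails at once if the robot touches the clamped rack (contact force between any of the fingers, the arm and rack above 0.5 N).
It fails at once if a bystander is moved more than 10 mm (distance of any of spare_rack, spray, pot from where it was at the start of the episode above 0.01 m).
It also fails if it takes over 72 s, if anything falls off the work surface, if the arm or the gripper's body presses on something with over 40 N, if the wrist force passes 120 N, or if a joint passes its speed limit or range.

## Working session

There is one attempt and no reset: what is moved stays moved. The work goes in short steps, Python scripts to look and compute and a tool call to move; the robot and the scene stay as the last step left them, time stands still between calls to the robot, and variables do not carry over. Pictures are saved under pics/ and viewed, at most 10 in all, crops included, and the job is handed in when it is done.

Besides the shell and the picture viewer there is one more tool, called after ">>>" by a JSON object that holds its "api" and its "payload", one argument or row to a line. servo_tool: Moves the arm, as the interface text tells. Its arguments: {"type":"object","properties":{"commands":{"type":"array","items":{"type":"array","items":{"type":"array","items":{"type":"number"}}}},"newtons":{"type":"number"}},"required":["commands"]}

```bash
mkdir -p pics; ls
python3 - <<'E'
from station import robot
import cv2,numpy as np
o=robot.get_obs();print(o['t'],o['position'],o['eef_rot'],o['grip_width'],robot.tcp_to_grasp)
for c in ('scene','side'):
    f=robot.grab_frame(c);cv2.imwrite(f'pics/{c}0.png',f['color'])
    for n in ('wheel_axis','ring_post','crank_post','cradle','rack','jaw','spare_rack','spray','pot'):
        for d in robot.pinpoint(c,n)[:2]:print(c,n,np.round(d['centre'],4),round(d['p'],2))
E
```

```text
pics
0.0 [6.49346581e-01 5.36037888e-05 2.04610880e-01] [-1.79896278e+02 -2.37496951e-04  8.99999652e+01] 0.09378806100058339 0.0188
scene wheel_axis [ 0.568  -0.0945  0.1286] 0.72
scene wheel_axis [ 0.5815 -0.1324  0.088 ] 0.62
scene ring_post [ 0.5579 -0.2004  0.0925] 0.92
scene crank_post [ 0.5659 -0.0921  0.1272] 0.87
scene cradle [ 0.5656 -0.0266 -0.0054] 0.91
scene rack [0.5565 0.0801 0.0081] 0.81
scene jaw [0.5608 0.0245 0.045 ] 0.89
scene jaw [0.5563 0.0813 0.0063] 0.39
scene spare_rack [ 0.7411 -0.0076 -0.0018] 0.92
scene spray [ 0.5819  0.2311 -0.0041] 0.89
scene pot [ 0.4214  0.0139 -0.0013] 0.91
side wheel_axis [ 0.5861 -0.1248  0.0848] 0.98
side ring_post [ 0.5605 -0.2063  0.0929] 0.62
side crank_post [ 0.566  -0.0919  0.129 ] 0.82
side cradle [ 0.5653 -0.0316 -0.0054] 0.65
side rack [0.557  0.0805 0.0161] 0.89
side spare_rack [ 0.7397 -0.002   0.0024] 0.61
side spray [0.5818 0.2282 0.0023] 0.73
side pot [0.4212 0.0148 0.0007] 0.79
```

View pics/scene0.png

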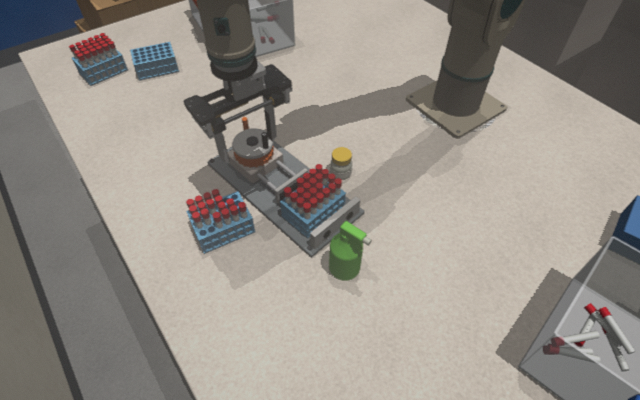

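View pics/side0.png

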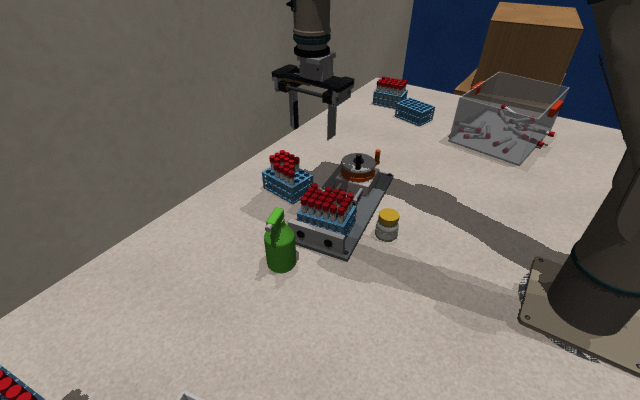

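The views agree. The orange post is at scene px (245,122) and the black crank post at (265,140). The ring post at (0.559,-0.203) is where it should be for a tight ring: axis (0.584,-0.128), cradle yaw about +10.6°. I'll fly above the ring post and look with the wrist camera.

>>> {"api": "servo_tool", "payload": {
  "commands": [
    [[-34,-15,0,3,0.6],[-68,-30,0,6,0.6],[-102,-45,0,9,0.6],[-136,-60,0,12,0.6],[-170,-75,0,15,0.6],[-203,-89,10,18,0.6],[-203,-89,30,18,0.6],[-203,-89,45,18,0.6],[-203,-89,45,18,0.6],[-203,-89,45,18,0.6]]
  ],
  "newtons": 20
}}

```text
t: 1.83
position: [0.5607, -0.2026, 0.1601]
eef_rot: [-179.9, -0.0, 72.0]
contact_force: [-0.9, -0.7, -0.2]
grip_width: 0.0565
grasp_force: 0.0
```

```bash
cat > h.py <<'E'
from station import robot
import numpy as np,cv2
def pins(names,cams=('scene','side','wrist'),save=None):
    for c in cams:
        f=robot.grab_frame(c)
        if save: cv2.imwrite(f'pics/{save}_{c}.png',f['color'])
        for n in names:
            for d in robot.pinpoint(c,n)[:1]:print(c,n,np.round(d['centre'],4),round(d['p'],2))
def st():
    o=robot.get_obs();print(round(o['t'],2),np.round(o['position'],4),np.round(o['eef_rot'],1),'F',np.round(o['contact_force'],2),'w',round(o['grip_width'],4),'g',o['grasp_force'])
E
python3 - <<'E'
from h import *
st();pins(['ring_post','crank_post','wheel_axis'],save='a')
E
```

```text
1.83 [ 0.5607 -0.2026  0.1601] [-179.9   -0.    72. ] F [-0.9  -0.69 -0.23] w 0.0565 g 0.0
scene ring_post [ 0.5586 -0.1983  0.0908] 0.92
scene crank_post [ 0.5669 -0.0926  0.1309] 0.6
scene wheel_axis [ 0.5829 -0.1292  0.0826] 0.97
side ring_post [ 0.5558 -0.2052  0.0953] 0.78
side crank_post [ 0.5671 -0.0902  0.1274] 0.88
side wheel_axis [ 0.5852 -0.1256  0.0853] 0.95
wrist ring_post [ 0.5614 -0.2034  0.0942] 0.64
wrist crank_post [ 0.5675 -0.0927  0.1255] 0.81
wrist wheel_axis [ 0.5843 -0.1247  0.0828] 0.59
```

View pics/a_wrist.png

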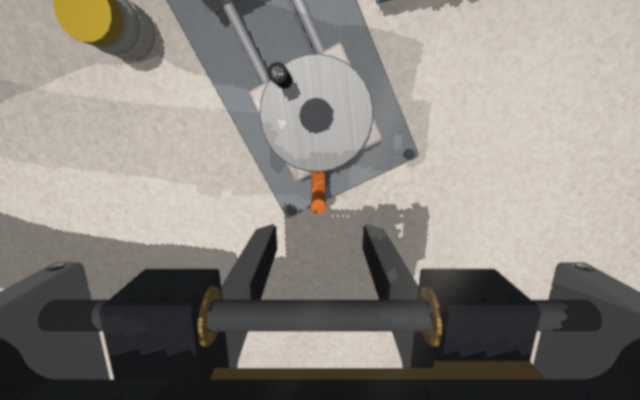

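The wrist picture shows the orange post at px (318,206), centred between the fingers, and the hub at (316,115) straight along tool x. That confirms the axis at about (0.584,-0.128). Next: descend and grip.

>>> {"api": "servo_tool", "payload": {
  "commands": [
    [[0,0,25,0,0.6],[0,0,50,0,0.6],[0,0,70,0,0.6],[0,0,85,0,0.6],[0,0,95,0,0.6],[0,0,95,0,0.6],[0,0,95,0,0.1],[0,0,95,0,0.1],[0,0,95,0,0.1],[0,0,95,0,0.1],[0,0,95,0,0.1],[0,0,95,0,0.1]]
  ],
  "newtons": 25
}}

```text
t: 3.43
position: [0.5613, -0.203, 0.066]
eef_rot: [179.9, -0.0, 72.0]
contact_force: [0.9, 0.7, 0.4]
grip_width: 0.02
grasp_force: 0.0
```

Run:
```python
from h import *
st()
# arc rows ccw about axis 78mm along tool x ; tool y points tangential ccw? (tool y world = R col)
for d in (6,12,18,24,30,36,42,48,54):
    a=np.radians(d); print(d, round(78*(1-np.cos(a)),1), round(78*np.sin(a),1))
```

```text
3.43 [ 0.5613 -0.203   0.066 ] [179.9  -0.   72. ] F [0.93 0.65 0.42] w 0.02 g 0.0
6 0.4 8.2
12 1.7 16.2
18 3.8 24.1
24 6.7 31.7
30 10.5 39.0
36 14.9 45.8
42 20.0 52.2
48 25.8 58.0
54 32.2 63.1
```

>>> {"api": "servo_tool", "payload": {
  "commands": [
    [[0,0,0,0,0],[0,0,0,0,0],[0,0,0,0,0],[0,0,0,0,0],[0,4,0,-3,0],[0.4,8.2,0,-6,0],[1,12.2,0,-9,0],[1.7,16.2,0,-12,0]]
  ],
  "newtons": 25
}}

```text
t: 4.1
position: [0.5762, -0.2058, 0.0657]
eef_rot: [-179.9, -0.0, 84.1]
contact_force: [-3.5, 1.8, 5.0]
grip_width: 0.0134
grasp_force: 25.0
```

>>> {"api": "servo_tool", "payload": {
  "commands": [
    [[0.1,4.1,0,-3,0],[0.4,8.2,0,-6,0],[1,12.2,0,-9,0],[1.7,16.2,0,-12,0],[2.7,20.2,0,-15,0],[3.8,24.1,0,-18,0],[5.2,28,0,-21,0],[6.7,31.7,0,-24,0],[8.5,35.4,0,-27,0],[10.5,39,0,-30,0],[14.9,45.8,0,-36,0],[14.9,45.8,0,-36,0]]
  ]
}}

```text
t: 5.1
position: [0.6242, -0.1945, 0.0657]
eef_rot: [180.0, -0.1, 120.3]
contact_force: [-2.2, 3.4, 5.6]
grip_width: 0.0131
grasp_force: 25.0
```

Run:
```python
from h import *
st();pins(['ring_post'],cams=('scene','side'))
p=robot.get_obs()['position'][:2]-[.584,-.128];print(np.hypot(*p),np.degrees(np.arctan2(p[1],p[0])))
```

```text
5.1 [ 0.6242 -0.1945  0.0657] [ 1.800e+02 -1.000e-01  1.203e+02] F [-2.15  3.37  5.58] w 0.0131 g 25.00010311603546
scene ring_post [ 0.6254 -0.1958  0.0933] 0.84
side ring_post [ 0.6252 -0.1958  0.092 ] 0.79
0.07766594339090684 -58.82295939830583
```

The ring is at about 0.86 rad. Now release, lift and go over the crank post.

>>> {"api": "servo_tool", "payload": {
  "commands": [
    [[0,0,0,0,0.4],[0,0,0,0,0.4],[0,0,0,0,0.4],[0,0,-20,0,0.4],[0,0,-55,0,0.4],[0,0,-85,6,0.4],[30,0,-92,12,0.4],[60,1,-92,18,0.4],[90,2,-92,24,0.4],[117,2,-92,30.3,0.4],[117,2,-92,30.3,0.4],[117,2,-92,30.3,0.4]]
  ]
}}

```text
t: 6.3
position: [0.5672, -0.0931, 0.1577]
eef_rot: [180.0, 0.0, 89.9]
contact_force: [0.4, 0.2, -0.0]
grip_width: 0.0375
grasp_force: 0.0
```

Run:
```python
from h import *
st();pins(['crank_post','ring_post','jaw','rack'],save='b')
```

```text
6.3 [ 0.5672 -0.0931  0.1577] [180.    0.   89.9] F [ 0.4   0.23 -0.01] w 0.0375 g 0.0
scene crank_post [ 0.5662 -0.0948  0.1282] 0.8
scene ring_post [ 0.6237 -0.1919  0.0916] 0.72
scene jaw [0.5629 0.0257 0.0424] 0.76
scene rack [0.5569 0.0792 0.0069] 0.8
side crank_post [ 0.5666 -0.0937  0.1287] 0.65
side ring_post [ 0.6208 -0.196   0.0953] 0.75
wrist crank_post [ 0.5649 -0.0966  0.1266] 0.68
wrist jaw [0.5585 0.0283 0.0409] 0.67
wrist rack [0.5531 0.0818 0.0156] 0.7
```

View pics/b_wrist.png

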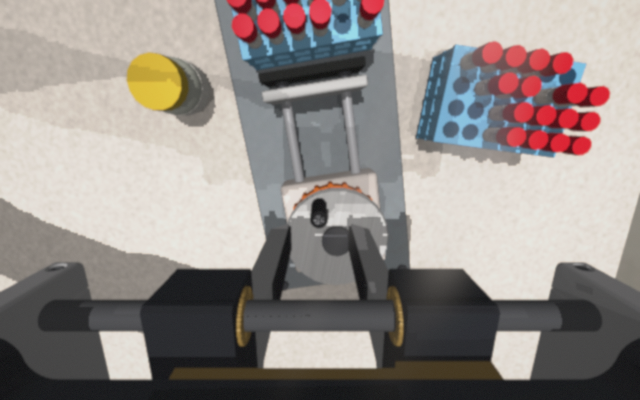

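The crank post sits at px (318,205), midway between the fingers, at about (0.5665,-0.0945). That gives a radius of 37.8 mm and an angle of 117.6°. The jaw (px 315,75) is still clear of the rack. Descend and grip.

>>> {"api": "servo_tool", "payload": {
  "commands": [
    [[-1.5,0,20,0,0.4],[-1.5,0,40,0,0.4],[-1.5,0,55,0,0.4],[-1.5,0,61,0,0.4],[-1.5,0,61,0,0.2],[-1.5,0,61,0,0],[-1.5,0,61,0,0],[-1.5,0,61,0,0],[-1.5,0,61,0,0],[-1.5,0,61,0,0],[-1.5,0,61,0,0]]
  ],
  "newtons": 40
}}

```text
t: 7.97
position: [0.5668, -0.0956, 0.0974]
eef_rot: [-180.0, -0.0, 89.7]
contact_force: [-2.7, -0.2, 5.8]
grip_width: 0.0132
grasp_force: 40.0
```

```bash
cat >> h.py <<'E'
C=np.array([.584,-.128])
def crank():
    o=robot.get_obs();p=o['position'][:2]-C;a=np.arctan2(p[1],p[0])
    t=np.array([np.sin(a),-np.cos(a)]) # clockwise tangent
    F=o['contact_force'][:2];print('r',round(np.hypot(*p)*1e3,1),'ang',round(np.degrees(a),2),'Ft',round(F@t,2),'Fr',round(F@p/np.hypot(*p),2));return a
def arc(a0,degs,r=38.): # tool rows at yaw 90 (tool x=world y, tool y=world x), shift from angle a0 (deg)
    a0=np.radians(a0)
    for d in degs:
        a=a0-np.radians(d);print([round(r*(np.sin(a)-np.sin(a0)),1),round(r*(np.cos(a)-np.cos(a0)),1),0,0,0],end=', ')
    print()
E
python3 - <<'E'
from h import *
st();crank();arc(117.6,range(5,61,5))
E
```

```text
7.97 [ 0.5668 -0.0956  0.0974] [-180.    -0.    89.7] F [-2.7  -0.16  5.85] w 0.0132 g 40.00186264514923
r 36.7 ang 117.86 Ft -2.46 Fr 1.12
[np.float64(1.4), np.float64(3.0), 0, 0, 0], [np.float64(2.5), np.float64(6.1), 0, 0, 0], [np.float64(3.4), np.float64(9.3), 0, 0, 0], [np.float64(4.0), np.float64(12.6), 0, 0, 0], [np.float64(4.3), np.float64(15.9), 0, 0, 0], [np.float64(4.3), np.float64(19.2), 0, 0, 0], [np.float64(4.0), np.float64(22.5), 0, 0, 0], [np.float64(3.4), np.float64(25.8), 0, 0, 0], [np.float64(2.6), np.float64(29.0), 0, 0, 0], [np.float64(1.5), np.float64(32.1), 0, 0, 0], [np.float64(0.1), np.float64(35.1), 0, 0, 0], [np.float64(-1.6), np.float64(38.0), 0, 0, 0],
```

>>> {"api": "servo_tool", "payload": {
  "commands": [
    [[1.4,3,0,0,0],[2.5,6.1,0,0,0],[3.4,9.3,0,0,0],[4,12.6,0,0,0],[4.3,15.9,0,0,0],[4.3,19.2,0,0,0],[4,22.5,0,0,0],[3.4,25.8,0,0,0],[2.6,29,0,0,0],[1.5,32.1,0,0,0],[1.5,32.1,0,0,0]]
  ]
}}

```text
t: 8.88
position: [0.5983, -0.0951, 0.0973]
eef_rot: [-179.9, 0.0, 89.7]
contact_force: [-5.1, -0.4, 7.8]
grip_width: 0.0133
grasp_force: 40.0
```

```bash
sed -i 's/print(\[round(r\*(np.sin(a)-np.sin(a0)),1),round(r\*(np.cos(a)-np.cos(a0)),1),0,0,0\]/print("[%.1f, %.1f, 0, 0, 0]"%(r*(np.sin(a)-np.sin(a0)),r*(np.cos(a)-np.cos(a0)))/' h.py
python3 - <<'E'
from h import *
st();crank();arc(67.6,range(4,41,4))
pins(['crank_post','jaw','rack','ring_post'],save='c')
E
```

```text
8.88 [ 0.5983 -0.0951  0.0973] [-179.9    0.    89.7] F [-5.09 -0.4   7.76] w 0.0133 g 40.002198815345764
r 35.9 ang 66.58 Ft -4.51 Fr -2.39
[-1.1, 2.4, 0, 0, 0], [-2.4, 4.7, 0, 0, 0], [-3.8, 7.0, 0, 0, 0], [-5.4, 9.1, 0, 0, 0], [-7.1, 11.1, 0, 0, 0], [-8.9, 13.0, 0, 0, 0], [-10.9, 14.8, 0, 0, 0], [-13.0, 16.4, 0, 0, 0], [-15.2, 17.9, 0, 0, 0], [-17.5, 19.2, 0, 0, 0], 
scene crank_post [ 0.5999 -0.0926  0.1287] 0.72
scene jaw [0.5582 0.0336 0.046 ] 0.75
scene rack [0.5513 0.0807 0.0102] 0.93
scene ring_post [ 0.623  -0.1912  0.0946] 0.64
side crank_post [ 0.5982 -0.0948  0.1288] 0.96
side rack [0.5554 0.0773 0.0147] 0.67
side ring_post [ 7.399e-01 -7.000e-03  1.000e-04] 0.24
wrist crank_post [ 0.5964 -0.0942  0.1265] 0.78
wrist jaw [0.5589 0.0379 0.0397] 0.9
wrist rack [ 0.5991 -0.0942  0.129 ] 0.33
```

>>> {"api": "servo_tool", "payload": {
  "commands": [
    [[-1.1,2.4,0,0,0],[-2.4,4.7,0,0,0],[-3.8,7,0,0,0],[-5.4,9.1,0,0,0],[-7.1,11.1,0,0,0],[-7.1,11.1,0,0,0]]
  ]
}}

```text
t: 10.13
position: [0.6084, -0.1016, 0.0973]
eef_rot: [-179.8, -0.0, 89.7]
contact_force: [-5.7, 1.1, 9.1]
grip_width: 0.0133
grasp_force: 40.0
```

```bash
sed -i 's/^C=.*/C=np.array([.5835,-.130])/' h.py
python3 - <<'E'
from h import *
st();crank();arc(47.6,range(3,37,3))
E
```

```text
10.13 [ 0.6084 -0.1016  0.0973] [-179.8   -0.    89.7] F [-5.71  1.09  9.1 ] w 0.0133 g 40.00253677368164
r 37.8 ang 48.74 Ft -5.01 Fr -2.95
[-1.4, 1.4, 0, 0, 0], [-2.8, 2.8, 0, 0, 0], [-4.4, 4.1, 0, 0, 0], [-5.9, 5.3, 0, 0, 0], [-7.6, 6.4, 0, 0, 0], [-9.3, 7.4, 0, 0, 0], [-11.0, 8.4, 0, 0, 0], [-12.8, 9.2, 0, 0, 0], [-14.7, 9.9, 0, 0, 0], [-16.6, 10.6, 0, 0, 0], [-18.5, 11.1, 0, 0, 0], [-20.4, 11.6, 0, 0, 0],
```

>>> {"api": "servo_tool", "payload": {
  "commands": [
    [[-1.4,1.4,0,0,0],[-2.8,2.8,0,0,0],[-4.4,4.1,0,0,0],[-5.9,5.3,0,0,0],[-5.9,5.3,0,0,0],[-5.9,5.3,0,0,0]]
  ]
}}

```text
t: 10.63
position: [0.6133, -0.1068, 0.0973]
eef_rot: [-179.8, -0.0, 89.7]
contact_force: [-6.4, 1.0, 9.1]
grip_width: 0.0132
grasp_force: 40.0
```

Run:
```python
from h import *
st();crank();arc(35.6,range(3,20,3));pins(['jaw','rack'],cams=('scene','wrist'),save='d')
```

```text
10.63 [ 0.6133 -0.1068  0.0973] [-179.8   -0.    89.7] F [-6.41  0.98  9.08] w 0.0132 g 40.00264585018158
r 37.8 ang 37.83 Ft -4.7 Fr -4.47
[-1.6, 1.1, 0, 0, 0], [-3.4, 2.1, 0, 0, 0], [-5.1, 3.1, 0, 0, 0], [-6.9, 3.9, 0, 0, 0], [-8.8, 4.7, 0, 0, 0], [-10.6, 5.3, 0, 0, 0], 
scene jaw [0.5559 0.0399 0.0427] 0.9
scene rack [0.5553 0.0865 0.0096] 0.72
wrist jaw [0.5576 0.0446 0.0432] 0.88
```

View pics/d_wrist.png

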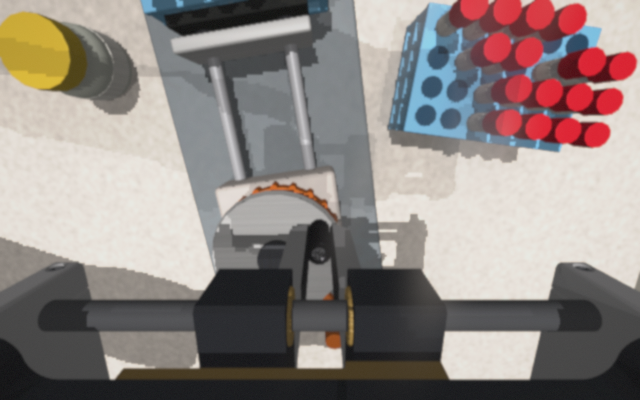

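>>> {"api": "servo_tool", "payload": {
  "commands": [
    [[-1.6,0.7,0,0,0],[-3.4,1.4,0,0,0],[-5.1,2.1,0,0,0],[-5.1,2.1,0,0,0],[-5.1,2.1,0,0,0],[-5.1,2.1,0,0,0]]
  ]
}}

```text
t: 11.43
position: [0.616, -0.1109, 0.0973]
eef_rot: [-179.8, -0.1, 89.7]
contact_force: [-6.5, 2.5, 8.3]
grip_width: 0.0131
grasp_force: 40.0
```

Run:
```python
from h import *
st();crank();arc(27,range(3,20,3));pins(['jaw','rack'],cams=('scene','side'),save='e')
a=cv2.imread('pics/e_scene.png')[140:260,220:380];b=cv2.imread('pics/e_side.png')[130:270,260:420]
cv2.imwrite('pics/e.png',np.vstack([cv2.resize(a,None,fx=2.5,fy=2.5,interpolation=2),cv2.resize(b[20:140],None,fx=2.5,fy=2.5,interpolation=2)]))
```

```text
11.43 [ 0.616  -0.1109  0.0973] [-1.798e+02 -1.000e-01  8.970e+01] F [-6.51  2.54  8.28] w 0.0131 g 40.00248670578003
r 37.7 ang 30.5 Ft -5.5 Fr -4.32
[-1.8, 0.9, 0, 0, 0], [-3.6, 1.6, 0, 0, 0], [-5.5, 2.3, 0, 0, 0], [-7.4, 2.8, 0, 0, 0], [-9.4, 3.3, 0, 0, 0], [-11.3, 3.7, 0, 0, 0], 
scene jaw [0.5572 0.0419 0.0452] 0.58
scene rack [0.5555 0.0845 0.0073] 0.72
side rack [ 0.6156 -0.106   0.1292] 0.68
```

View pics/e.png

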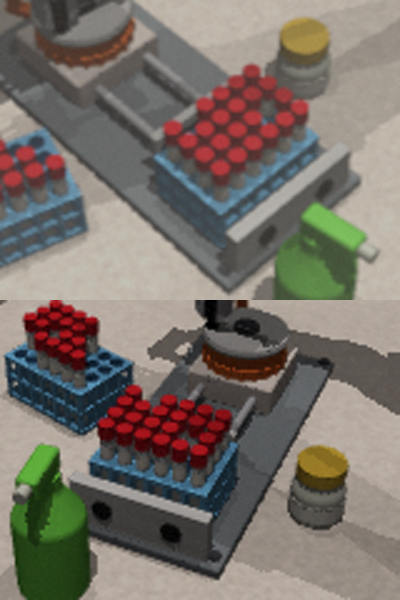

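Jaw in contact and the rack sliding; a gap to the stop is still visible (crop px ~(228,215)). I'll continue in small steps.

>>> {"api": "servo_tool", "payload": {
  "commands": [
    [[-1.8,0.6,0,0,0],[-3.6,1,0,0,0],[-5.5,1.5,0,0,0],[-5.5,1.5,0,0,0],[-5.5,1.5,0,0,0],[-5.5,1.5,0,0,0]]
  ]
}}

```text
t: 12.23
position: [0.6182, -0.1155, 0.0973]
eef_rot: [-179.9, -0.2, 89.8]
contact_force: [-5.4, 4.5, 7.5]
grip_width: 0.0132
grasp_force: 40.0
```

Run:
```python
from h import *
st();crank();arc(20,range(2,16,2))
```

```text
12.23 [ 0.6182 -0.1155  0.0973] [-179.9   -0.2   89.8] F [-5.42  4.53  7.49] w 0.0132 g 40.002198815345764
r 37.6 ang 22.6 Ft -6.26 Fr -3.26
[-1.3, 0.4, 0, 0, 0], [-2.5, 0.8, 0, 0, 0], [-3.8, 1.2, 0, 0, 0], [-5.1, 1.5, 0, 0, 0], [-6.4, 1.7, 0, 0, 0], [-7.7, 1.9, 0, 0, 0], [-9.0, 2.1, 0, 0, 0],
```

>>> {"api": "servo_tool", "payload": {
  "commands": [
    [[-1.3,0.2,0,0,0],[-2.5,0.4,0,0,0],[-3.8,0.7,0,0,0],[-3.8,0.7,0,0,0],[-3.8,0.7,0,0,0],[-3.8,0.7,0,0,0]]
  ]
}}

```text
t: 12.73
position: [0.6193, -0.1187, 0.0973]
eef_rot: [-179.9, -0.2, 89.8]
contact_force: [-3.9, 5.4, 7.0]
grip_width: 0.0131
grasp_force: 40.0
```

Run:
```python
from h import *
st();crank();arc(15,range(2,16,2))
```

```text
12.73 [ 0.6193 -0.1187  0.0973] [-179.9   -0.2   89.8] F [-3.9  5.4  7. ] w 0.0131 g 40.00212371349335
r 37.6 ang 17.52 Ft -6.33 Fr -2.09
[-1.3, 0.3, 0, 0, 0], [-2.6, 0.6, 0, 0, 0], [-3.9, 0.8, 0, 0, 0], [-5.2, 1.0, 0, 0, 0], [-6.5, 1.2, 0, 0, 0], [-7.8, 1.2, 0, 0, 0], [-9.2, 1.3, 0, 0, 0],
```

>>> {"api": "servo_tool", "payload": {
  "commands": [
    [[-1.3,0.2,0,0,0],[-2.6,0.4,0,0,0],[-3.9,0.6,0,0,0],[-3.9,0.6,0,0,0],[-3.9,0.6,0,0,0],[-3.9,0.6,0,0,0]]
  ]
}}

```text
t: 13.23
position: [0.6202, -0.1223, 0.0974]
eef_rot: [-180.0, -0.2, 89.8]
contact_force: [-3.1, 3.6, 6.8]
grip_width: 0.0131
grasp_force: 40.0
```

Run:
```python
from h import *
st();crank();arc(9,range(2,16,2))
```

```text
13.23 [ 0.6202 -0.1223  0.0974] [-180.    -0.2   89.8] F [-3.14  3.62  6.75] w 0.0131 g 40.00217020511627
r 37.6 ang 11.9 Ft -4.19 Fr -2.33
[-1.3, 0.2, 0, 0, 0], [-2.6, 0.3, 0, 0, 0], [-4.0, 0.4, 0, 0, 0], [-5.3, 0.5, 0, 0, 0], [-6.6, 0.5, 0, 0, 0], [-7.9, 0.4, 0, 0, 0], [-9.3, 0.3, 0, 0, 0],
```

The paused reading varies, so I'll read the force while still moving (no hold rows).

>>> {"api": "servo_tool", "payload": {
  "commands": [
    [[-0.7,0.1,0,0,0],[-1.3,0.1,0,0,0],[-2,0.2,0,0,0],[-2.6,0.2,0,0,0],[-3.3,0.3,0,0,0]]
  ]
}}

```text
t: 13.65
position: [0.6207, -0.1249, 0.0973]
eef_rot: [-180.0, -0.3, 89.8]
contact_force: [-3.9, 5.5, 7.0]
grip_width: 0.0135
grasp_force: 40.0
```

Run:
```python
from h import *
st();crank();pins(['jaw','rack'],cams=('scene','wrist'),save='f')
crank();a=cv2.imread('pics/f_scene.png')[140:260,220:380];cv2.imwrite('pics/f.png',cv2.resize(a,None,fx=4,fy=4,interpolation=2))
```

```text
13.65 [ 0.6207 -0.1249  0.0973] [-180.    -0.3   89.8] F [-3.85  5.49  7.04] w 0.0135 g 40.002259612083435
r 37.5 ang 7.88 Ft -5.97 Fr -3.06
scene jaw [0.556  0.0467 0.0422] 0.95
scene rack [0.552  0.0917 0.0095] 0.64
r 37.6 ang 7.35 Ft -6.41 Fr -2.22
```

View pics/f.png

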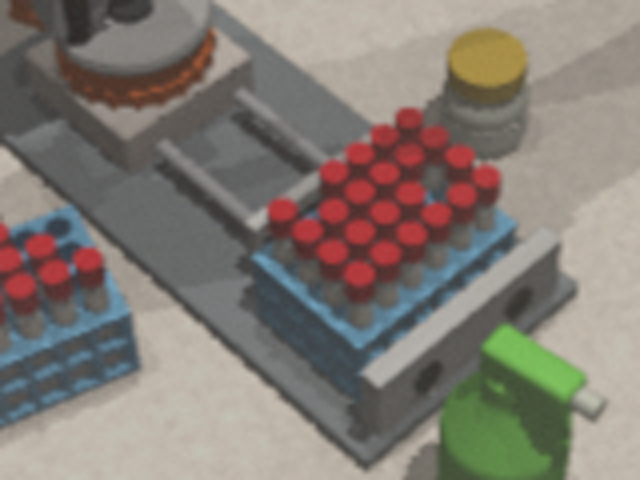

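The crop shows the rack's edge near the stop (px ~(365,345) against the stop edge at (370,380)), with a small gap left. Continuing.

>>> {"api": "servo_tool", "payload": {
  "commands": [
    [[-0.7,-0.1,0,0,0],[-1.4,-0.1,0,0,0],[-2,-0.2,0,0,0],[-2.7,-0.3,0,0,0],[-3.3,-0.3,0,0,0]]
  ]
}}

```text
t: 14.37
position: [0.6209, -0.1279, 0.0974]
eef_rot: [180.0, -0.3, 89.8]
contact_force: [-2.3, 6.9, 5.8]
grip_width: 0.0132
grasp_force: 40.0
```

```bash
python3 -c "
from h import *
crank()"
```

```text
r 37.5 ang 3.21 Ft -7.01 Fr -1.91
```

>>> {"api": "servo_tool", "payload": {
  "commands": [
    [[-0.7,-0.1,0,0,0],[-1.4,-0.2,0,0,0],[-2,-0.3,0,0,0],[-2.7,-0.4,0,0,0]]
  ]
}}

```text
t: 14.7
position: [0.621, -0.1299, 0.0974]
eef_rot: [179.9, -0.3, 89.8]
contact_force: [-1.8, 7.4, 5.2]
grip_width: 0.0131
grasp_force: 40.0
```

```bash
python3 -c "
from h import *
crank()"
```

```text
r 37.5 ang 0.17 Ft -7.37 Fr -1.77
```

>>> {"api": "servo_tool", "payload": {
  "commands": [
    [[-0.7,-0.2,0,0,0],[-1.4,-0.3,0,0,0],[-2,-0.4,0,0,0]]
  ]
}}

```text
t: 14.95
position: [0.6209, -0.1315, 0.0974]
eef_rot: [179.9, -0.3, 89.9]
contact_force: [0.1, 8.0, 3.9]
grip_width: 0.0134
grasp_force: 40.0
```

```bash
python3 -c "
from h import *
crank()"
```

```text
r 37.5 ang -2.29 Ft -8.0 Fr -0.24
```

>>> {"api": "servo_tool", "payload": {
  "commands": [
    [[-0.7,-0.2,0,0,0],[-1.4,-0.3,0,0,0],[-2,-0.4,0,0,0]]
  ]
}}

```text
t: 15.2
position: [0.6208, -0.133, 0.0974]
eef_rot: [179.9, -0.4, 89.9]
contact_force: [-0.3, 7.9, 4.5]
grip_width: 0.0133
grasp_force: 40.0
```

```bash
python3 -c "
from h import *
crank()"
```

```text
r 37.5 ang -4.65 Ft -7.8 Fr -0.97
```

>>> {"api": "servo_tool", "payload": {
  "commands": [
    [[-0.7,-0.2,0,0,0],[-1.4,-0.3,0,0,0],[-2,-0.5,0,0,0]]
  ]
}}

```text
t: 15.45
position: [0.6207, -0.1346, 0.0974]
eef_rot: [179.8, -0.4, 89.9]
contact_force: [1.1, 9.7, 4.5]
grip_width: 0.0132
grasp_force: 40.0
```

```bash
python3 -c "
from h import *
crank()"
```

```text
r 37.5 ang -7.06 Ft -9.8 Fr -0.15
```

>>> {"api": "servo_tool", "payload": {
  "commands": [
    [[-0.7,-0.2,0,0,0],[-1.4,-0.3,0,0,0],[-2,-0.5,0,0,0]]
  ]
}}

```text
t: 15.7
position: [0.6205, -0.1362, 0.0974]
eef_rot: [179.8, -0.4, 89.9]
contact_force: [2.3, 9.9, 3.9]
grip_width: 0.0135
grasp_force: 40.0
```

Run:
```python
from h import *
crank();pins(['jaw','rack'],cams=('scene','side'),save='g')
crank();a=cv2.imread('pics/g_scene.png')[180:260,270:380];b=cv2.imread('pics/f_scene.png')[180:260,270:380]
cv2.imwrite('pics/g.png',np.hstack([cv2.resize(i,None,fx=3.6,fy=3.6,interpolation=2) for i in (b,a)]))
```

```text
r 37.5 ang -9.47 Ft -10.17 Fr 0.6
scene jaw [0.5592 0.0482 0.0462] 0.83
scene rack [0.5539 0.0918 0.0094] 0.7
side rack [0.5563 0.0912 0.0124] 0.83
r 37.4 ang -9.77 Ft -9.57 Fr -0.95
```

View pics/g.png

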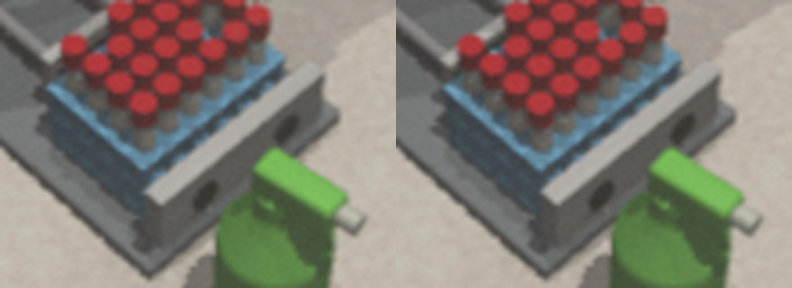

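Run:
```python
from h import *
f=robot.grab_frame('scene');K,R,t=f['K'],f['R'],f['t']
u=np.array([-np.sin(np.radians(10.6)),np.cos(np.radians(10.6)),0])
def pr(X):
    c=K@(R@X+t);return c[:2]/c[2]
X=np.array([.554,.09,.1]);j=(pr(X+.005*u)-pr(X-.005*u))/10;print(j)
I={k:cv2.cvtColor(cv2.imread(f'pics/{k}_scene.png'),6) for k in 'abcdefg'}
b=I['g']; p=cv2.goodFeaturesToTrack(b,60,.05,4,mask=cv2.fillPoly(np.zeros_like(b),[np.int32([pr(X+np.array([dx,dy,0])) for dx,dy in ((-.055,-.04),(.055,-.04),(.055,.035),(-.055,.035))])],255))
for k in 'abcdef':
    q,s,_=cv2.calcOpticalFlowPyrLK(b,I[k],p,None,winSize=(15,15));d=(q-p)[s.ravel()==1].reshape(-1,2)
    m=np.median(d,0);print(k,m,'mm along',round(m@j/(j@j),2))
crank()
```

```text
[0.34150922 0.25146064]
a [-3.4013062 -3.0108643] mm along -10.67
b [-3.3970184 -3.0247955] mm along -10.68
c [-3.35672   -3.0211334] mm along -10.6
d [-2.332962  -1.8213882] mm along -6.98
e [-1.7810974 -1.4243088] mm along -5.37
f [-0.28015137 -0.19963837] mm along -0.81
r 37.5 ang -9.78 Ft -10.07 Fr -1.58
```

Image tracking gives the rack reaching the buffers about 2.8 mm of jaw travel ago. With the force readings that puts the jaw at about 13–15 N, so I'll back the wheel off about 3° towards 11 N.

>>> {"api": "servo_tool", "payload": {
  "commands": [
    [[1,0.2,0,0,0],[2,0.4,0,0,0],[2,0.4,0,0,0]]
  ]
}}

```text
t: 16.3
position: [0.6204, -0.1363, 0.0974]
eef_rot: [179.8, -0.3, 89.8]
contact_force: [0.1, 6.7, 3.5]
grip_width: 0.0129
grasp_force: 40.0
```

```bash
python3 -c "
from h import *
st();crank()"
```

```text
16.3 [ 0.6204 -0.1363  0.0974] [179.8  -0.3  89.8] F [0.09 6.69 3.51] w 0.0129 g 40.00220239162445
r 37.5 ang -9.63 Ft -6.61 Fr -1.03
```

>>> {"api": "servo_tool", "payload": {
  "commands": [
    [[1,0.2,0,0,0],[2,0.4,0,0,0],[3,0.5,0,0,0],[4,0.6,0,0,0],[4,0.6,0,0,0]]
  ]
}}

```text
t: 16.72
position: [0.6205, -0.1361, 0.0974]
eef_rot: [179.9, -0.0, 89.7]
contact_force: [0.5, 4.1, 6.0]
grip_width: 0.013
grasp_force: 40.0
```

```bash
python3 -c "
from h import *
st();crank()"
```

```text
16.72 [ 0.6205 -0.1361  0.0974] [179.9  -0.   89.7] F [0.47 4.12 6.04] w 0.013 g 40.003148317337036
r 37.5 ang -9.44 Ft -4.14 Fr -0.22
```

>>> {"api": "servo_tool", "payload": {
  "commands": [
    [[1,0.2,0,0,0],[2,0.4,0,0,0],[3,0.5,0,0,0],[4,0.6,0,0,0],[4,0.6,0,0,0]]
  ]
}}

```text
t: 17.13
position: [0.6205, -0.1355, 0.0974]
eef_rot: [179.9, 0.2, 89.6]
contact_force: [-0.4, -0.8, 5.2]
grip_width: 0.0132
grasp_force: 40.0
```

```bash
python3 -c "
from h import *
st();crank()"
```

```text
17.13 [ 0.6205 -0.1355  0.0974] [179.9   0.2  89.6] F [-0.36 -0.8   5.24] w 0.0132 g 40.00305533409119
r 37.5 ang -8.44 Ft 0.84 Fr -0.24
```

>>> {"api": "servo_tool", "payload": {
  "commands": [
    [[0.5,0.1,0,0,0],[1,0.2,0,0,0],[1.5,0.2,0,0,0],[1.5,0.2,0,0,0]]
  ]
}}

```text
t: 17.47
position: [0.6207, -0.1345, 0.0974]
eef_rot: [179.9, 0.2, 89.6]
contact_force: [-0.5, -1.0, 5.7]
grip_width: 0.0135
grasp_force: 40.0
```

```bash
python3 -c "
from h import *
st();crank()"
```

```text
17.47 [ 0.6207 -0.1345  0.0974] [179.9   0.2  89.6] F [-0.46 -0.99  5.65] w 0.0135 g 40.002949833869934
r 37.5 ang -6.92 Ft 1.04 Fr -0.34
```

Forward drag (10.0 N) against reverse drag (1.0 N) gives friction of about 5.1 N, so the jaw was at about 15 N and is near 13 N now. I'll back off another 2°.

>>> {"api": "servo_tool", "payload": {
  "commands": [
    [[0.5,0.1,0,0,0],[1,0.1,0,0,0],[1.5,0.2,0,0,0],[1.5,0.2,0,0,0],[1.5,0.2,0,0,0]]
  ]
}}

```text
t: 17.88
position: [0.6208, -0.1333, 0.0974]
eef_rot: [179.9, 0.2, 89.6]
contact_force: [0.3, -2.5, 4.9]
grip_width: 0.0132
grasp_force: 40.0
```

```bash
python3 -c "
from h import *
st();crank()"
```

```text
17.88 [ 0.6208 -0.1333  0.0974] [179.9   0.2  89.6] F [ 0.34 -2.47  4.91] w 0.0132 g 40.00304996967316
r 37.4 ang -5.08 Ft 2.43 Fr 0.55
```

>>> {"api": "servo_tool", "payload": {
  "commands": [
    [[0,0,0,0,0.4],[0,0,0,0,0.4],[0,0,0,0,0.4],[0,0,-20,0,0.4],[0,0,-50,0,0.4],[0,0,-61,-5,0.4],[-20,1,-61,-11,0.4],[-40,2,-61,-18,0.4],[-61,3.4,-61,-24,0.4],[-61,3.4,-61,-30,0.4],[-61,3.4,-61,-30,0.4],[-61,3.4,-61,-30,0.4]]
  ]
}}

```text
t: 18.88
position: [0.6231, -0.1906, 0.157]
eef_rot: [180.0, -0.1, 119.5]
contact_force: [0.2, 0.3, 0.1]
grip_width: 0.0375
grasp_force: 0.0
```

Run:
```python
from h import *
st();pins(['ring_post','rack','crank_post'],cams=('scene','side','wrist'),save='h')
I={k:cv2.cvtColor(cv2.imread(f'pics/{k}_scene.png'),6) for k in 'gh'}
m=np.zeros_like(I['g']);cv2.fillPoly(m,[np.int32([[278,190],[318,164],[344,180],[310,212]])],255)
p=cv2.goodFeaturesToTrack(I['g'],60,.05,4,mask=m);q,s,_=cv2.calcOpticalFlowPyrLK(I['g'],I['h'],p,None,winSize=(15,15))
print(np.median((q-p)[s.ravel()==1].reshape(-1,2),0))
```

```text
18.88 [ 0.6231 -0.1906  0.157 ] [ 1.800e+02 -1.000e-01  1.195e+02] F [0.21 0.31 0.06] w 0.0375 g 0.0
scene ring_post [ 0.6242 -0.1928  0.0909] 0.81
scene rack [0.5517 0.0904 0.0084] 0.6
scene crank_post [ 0.6215 -0.1313  0.1284] 0.58
side ring_post [ 0.6219 -0.197   0.0933] 0.54
side rack [0.5571 0.0922 0.0132] 0.68
side crank_post [ 0.6201 -0.1308  0.1286] 0.59
wrist ring_post [ 0.6262 -0.1951  0.0984] 0.94
wrist rack [ 0.6243 -0.1951  0.0963] 0.3
wrist crank_post [ 0.624  -0.1336  0.1292] 0.94
[-0.00735474 -0.00054932]
```

>>> {"api": "servo_tool", "payload": {
  "commands": [
    [[-4,-1,25,0,0.4],[-4,-1,50,0,0.4],[-4,-1,75,0,0.4],[-4,-1,91,0,0.4],[-4,-1,91,0,0.4],[-4,-1,91,0,0],[-4,-1,91,0,0],[-4,-1,91,0,0],[-4,-1,91,0,0],[-4,-1,91,0,0],[-4,-1,91,0,0],[-4,-1,91,0,0]]
  ],
  "newtons": 30
}}

```text
t: 20.48
position: [0.6251, -0.1954, 0.0679]
eef_rot: [179.9, 0.1, 119.7]
contact_force: [-1.9, -0.3, 5.9]
grip_width: 0.0133
grasp_force: 30.0
```

>>> {"api": "servo_tool", "payload": {
  "commands": [
    [[0,-4,0,3,0],[0,-8.1,0,6,0],[0.4,-12.2,0,9,0],[0.9,-16.2,0,12,0],[1.7,-20.2,0,15,0],[2.6,-24.1,0,18,0],[3.8,-28,0,21,0],[5.2,-31.8,0,24,0],[6.8,-35.5,0,27,0],[8.5,-39.2,0,30,0],[8.5,-39.2,0,30,0]]
  ]
}}

```text
t: 21.4
position: [0.5875, -0.2073, 0.0679]
eef_rot: [179.8, 0.1, 89.6]
contact_force: [0.2, -1.1, 6.3]
grip_width: 0.0134
grasp_force: 30.0
```

```bash
python3 -c "
from h import *
st();crank()"
```

```text
21.4 [ 0.5875 -0.2073  0.0679] [1.798e+02 1.000e-01 8.960e+01] F [ 0.19 -1.14  6.29] w 0.0134 g 30.01044899225235
r 77.4 ang -87.0 Ft -0.13 Fr 1.15
```

>>> {"api": "servo_tool", "payload": {
  "commands": [
    [[0,-4,0,3,0],[0,-8.1,0,6,0],[0.4,-12.2,0,9,0],[0.9,-16.2,0,12,0],[1.7,-20.2,0,15,0],[2.6,-24.1,0,18,0],[3.3,-27,0,20,0],[3.8,-29,0,20,0],[3.8,-29,0,20,0]]
  ]
}}

```text
t: 22.15
position: [0.5597, -0.204, 0.0678]
eef_rot: [179.7, 0.0, 69.8]
contact_force: [3.4, -2.7, 6.8]
grip_width: 0.0139
grasp_force: 30.0
```

```bash
python3 -c "
from h import *
st();crank()"
```

```text
22.15 [ 0.5597 -0.204   0.0678] [179.7   0.   69.8] F [ 3.37 -2.65  6.79] w 0.0139 g 30.020231902599335
r 77.8 ang -107.82 Ft -4.02 Fr 1.49
```

>>> {"api": "servo_tool", "payload": {
  "commands": [
    [[0,-2,0,0,0],[0.1,-4,0,0,0],[0.2,-6,0,0,0],[0.2,-6,0,0,0]]
  ]
}}

```text
t: 22.48
position: [0.5558, -0.2027, 0.0679]
eef_rot: [179.5, 0.0, 69.7]
contact_force: [6.2, -3.4, 3.4]
grip_width: 0.0135
grasp_force: 30.0
```

```bash
python3 -c "
from h import *
st();crank()"
```

```text
22.48 [ 0.5558 -0.2027  0.0679] [179.5   0.   69.7] F [ 6.22 -3.39  3.4 ] w 0.0135 g 30.03284364938736
r 77.8 ang -110.85 Ft -7.02 Fr 0.95
```

Still moving at 7 N, so I'll push on until it stops.

>>> {"api": "servo_tool", "payload": {
  "commands": [
    [[0.2,-2,0,0,0],[0.4,-4,0,0,0],[0.6,-6,0,0,0],[0.6,-6,0,0,0]]
  ]
}}

```text
t: 22.82
position: [0.5551, -0.2024, 0.0681]
eef_rot: [178.9, 0.1, 69.7]
contact_force: [14.6, -7.6, -6.0]
grip_width: 0.0133
grasp_force: 30.1
```

```bash
python3 -c "
from h import *
st();crank()"
```

```text
22.82 [ 0.5551 -0.2024  0.0681] [1.789e+02 1.000e-01 6.970e+01] F [14.58 -7.64 -5.96] w 0.0133 g 30.07989227771759
r 77.8 ang -111.38 Ft -16.36 Fr 1.8
```

Firm end stop (16 N, no more motion). Unload, open and lift.

>>> {"api": "servo_tool", "payload": {
  "commands": [
    [[0,5,0,0,0],[0,5,0,0,0.4],[0,5,0,0,0.4],[0,5,0,0,0.4],[0,5,0,0,0.4],[0,5,-25,0,0.4],[0,5,-60,0,0.4],[0,5,-95,0,0.4],[0,5,-130,0,0.4],[0,5,-130,0,0.4],[0,5,-130,0,0.4]]
  ]
}}

```text
t: 23.73
position: [0.5512, -0.1995, 0.1979]
eef_rot: [179.9, -0.0, 69.7]
contact_force: [-0.2, 0.1, -0.6]
grip_width: 0.0378
grasp_force: 0.0
```

Run:
```python
from h import *
st();pins(['ring_post','rack','crank_post','wheel_axis'],save='i')
I={k:cv2.cvtColor(cv2.imread(f'pics/{k}_scene.png'),6) for k in 'gi'}
m=np.zeros_like(I['g']);cv2.fillPoly(m,[np.int32([[278,190],[318,164],[344,180],[310,212]])],255)
p=cv2.goodFeaturesToTrack(I['g'],60,.05,4,mask=m);q,s,_=cv2.calcOpticalFlowPyrLK(I['g'],I['i'],p,None,winSize=(15,15))
print(np.median((q-p)[s.ravel()==1].reshape(-1,2),0))
```

```text
23.73 [ 0.5512 -0.1995  0.1979] [179.9  -0.   69.7] F [-0.21  0.05 -0.55] w 0.0378 g 0.0
scene ring_post [ 0.5572 -0.1988  0.0902] 0.73
scene crank_post [ 0.6192 -0.1301  0.1264] 0.63
scene wheel_axis [ 0.5808 -0.1326  0.0844] 0.79
side ring_post [ 0.5542 -0.1999  0.0905] 0.9
side rack [0.5561 0.0896 0.0122] 0.86
side crank_post [ 0.6211 -0.1305  0.1261] 0.91
side wheel_axis [ 0.5859 -0.1253  0.0842] 0.89
wrist ring_post [ 0.5587 -0.1997  0.0944] 0.7
wrist crank_post [ 0.6208 -0.1344  0.1283] 0.64
wrist wheel_axis [ 0.5832 -0.1305  0.0816] 0.93
[0.00604248 0.00036621]
```

View pics/i_wrist.png

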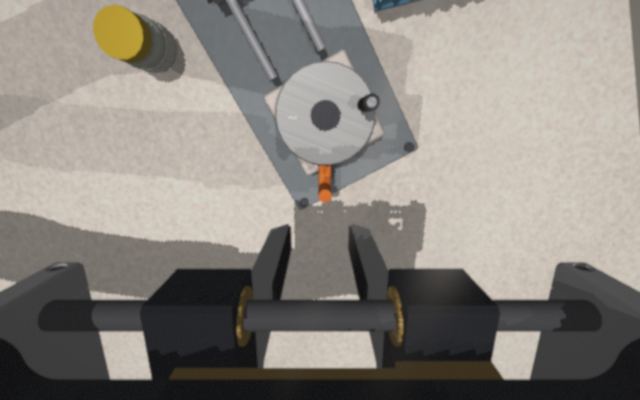

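The ring post (px 325,195) is back at its tight position, the crank has not moved, and the gripper is clear. Handing in.

```bash
python3 -c "
from station import robot
print(robot.job_done())"
```

```text
the job is handed in; nothing more can be done
None
```

I handed the job in at about 24 s, and no verdict came back: the rack is held against the stop at an estimated 11 N (from drag at the crank, not measured directly), the lock ring is tight at its end stop, and the gripper is clear.

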